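# Lock the control box with its slot key and put the key back

## Robot

A 6-joint arm with a two-finger parallel gripper is mounted at the origin on the work surface. World frame = base frame: x ahead of the robot, y to its left, z up, the work surface at z = 0. Lengths are in m, angles in rad, forces in N, time in s.
With the tool pointing down it reaches from about 0.35 to 0.775 m from the base axis. Payload 5.5 kg.
Tool frame: the origin (TCP) lies at the very end of the fingers, on their centre line; the grasp point (between the pads) lies hold_point_z behind it (hold_point_z is the distance from the TCP to the grasp point, in m); z points along the fingers, y is the direction in which the jaws open and shut (so a half turn about z gives the same grasp; the last joint's range is limited). The gripper opens to 85 mm and grips with 20 to 120 N. Pads are 22 mm wide; open, the fingers measure 114 mm over their backs; the gripper's body (76 mm by 85 mm) begins 54 mm behind the grasp point. The pads swing forward as they close: fully open they stand 13 mm farther back than shut.
Start: joints at [-1.464, 0.313, 0.046, 1.304, 0, 1.431], TCP at [0.14, -0.558, 0.21] pointing down, gripper open.
Joint ranges: [-2.76, 2.76], [-0.86, 1.69], [-1.03, 1.26], [-2.2, 2.34], [-1.47, 1.5], [-3.14, 3.14]. Speed limits (rad/s): [2.57, 2.57, 3.14, 3.14, 3.14, 3.14].

## Interface

Orientations are given as a unit quaternion [w, x, y, z].
In Python, from cell import read_state, get_image, finish_job, hold_point_z gives the robot as it stands.
- The arm moves only by the tool apply_moves, never from a script. Its argument "commands" is a list of rows, each a list of 3 entries, a list of its own where there are three numbers: the shift along the tool's x, y, z in m, then the turn, a rotation vector about the tool's x, y, z in degrees, then the finger opening in m, from 0 to 0.0854. In form: [[[x, y, z], [rx, ry, rz], claw], ...]. A call has 1 to 12 rows; each row shifts and turns the commanded pose from where the row before left it, along the tool's axes as they then stand; what a row does not reach is not made up. A row lasts 1/10 s, in which the tool goes at most 50 mm and 8.59 degrees, less where a joint would pass 70% of its speed; a pose out of reach is approached as far as the arm can. A call with a gripper value outside its range is refused whole. The fingers move at their own pace and stop on an object; the grip force is fixed at half the most. Time passes only in rows, so rows that do not move let the fingers close. It gives the time, the measured TCP pose, the force and the opening at its end, in the units of the state.
- read_state(): the state, without advancing time (a new reading comes with each control period).
- get_image(name): name is "scene" or "side" or "wrist"; returns a dict with "img" (384x512x3 uint8, red, green, blue), "fov_y" (degrees; the focal length in pixels is half the picture's height over the tangent of half this angle, whatever the lens; pixels are square), "cx", "cy" (the principal point, pixels), "dist" ([k1, k2, p1, p2, k3] as OpenCV has them; the pictures are not rectified), "rvec" (rotation vector, rad) and "tvec" (3), from world to camera coordinates, as OpenCV has them. Camera axes: x right, y down, z forward; pixel columns grow to the right and rows downward; lengths in m; the calibration is good to about 2 mm. A picture is of the moment at which its call begins. There is no depth.
- finish_job(): hands the job in, once; it reports no verdict.
The state is a dict: "clock": time; "joints": joint angles; "joint_velocities": joint speeds; "tau": joint torques, N m; "ee_pos": TCP position; "tool_rot": TCP orientation; "contact_force": force on the tool from outside, world axes, zero at the start; "torque": the same for the moment, N m; "finger_gap": finger opening in m.
Only numpy, scipy, OpenCV 4.12 (cv2) and the standard library are available. Lean on these libraries where they do the work, as an engineer would, in place of code of your own. Each camera call takes 0.05 s, during which the arm holds its last target. There are 200 camera calls.

## Task

Lock the grey box: take the yellow key, push it fully into the slot of the round dark-steel lock and turn it clockwise until the white pointer on the lock points squarely at the red mark. Then pull the key out, leaving the pointer at the red mark, and slide it fully home, blade first, into the empty slot of the slanted wooden key block. Leave the blue key, the red bin, the game board and the mug where they are.

Things in the scene. Friction and masses are not known exactly. Their poses are not given: they have to be found in the camera images.
- box: Grey steel box fixed to the table, 190 (x) x 150 (y) x 80 mm high; origin at the centre of its underside, z up. The round dark-steel lock is in the middle of its flat top, flush. Two painted radial bars 25 x 9 mm, 30 to 55 mm from the lock's centre: red at -60 degrees, green at +60 degrees from the box's x axis (anticlockwise from above).
- core (a joint): Turn of the lock core in rad, growing clockwise seen from above: 0 = white pointer at the green mark, 2.094 (120 degrees) = white pointer at the red mark. Stops at -0.4 and 2.6; it turns stiffly (0.1 N m) and stays where left. Starts somewhere near the green mark.
- lock_mouth (a point): Centre of the lock slot's mouth on the core's top face (core 52 mm diameter, face 80 mm above the table); turns with the core. z up, out of the slot; x along the slot, towards the white pointer. Slot 27.5 mm long (x), 8 mm wide (y), 30 mm deep, chamfered 1.5 mm.
- pointer (a point): Outer end of the white pointer line (5 mm wide) on the core, on its top face 24 mm from the lock's axis; turns with the core.
- red_mark (a point): Middle of the red mark on the box top, 42.5 mm from the lock's axis.
- yellow_key: Flat key, 60 g, at first in one slot of the key block. Origin at the shoulder (middle of the bow's lower edge), z from blade to bow, x across its width, y through its thickness. Yellow bow 36 (x) x 10 (y) mm, z 0 to 48; steel blade 24 (x) x 5 (y) mm, z 0 to -26. Fully home, the shoulder rests on the face round the slot; the blade has play in it and fits either way round.
- blue_key: Key of the same shape with a blue bow, standing in the other slot of the key block; leave it.
- block: Wooden key block fixed to the table, base 100 (x) x 140 (y) mm; origin at the centre of its underside, z up. Its upper part (60 x 130 x 45 mm) is tilted 30 degrees: its top face looks up and to the block's -x, highest edge 71 mm above the table. Two slots 76 mm apart in y go into the face at a right angle.
- slot_a (a point): Centre of the mouth of the block's -y slot, on the slanted face, 56 mm above the table. z out of the slot, square to the face (30 degrees from vertical, leaning to the block's -x); x along the slot's length, up the slant; y across. Slot 27.5 mm long (x), 8 mm wide (y), 30 mm deep, chamfered 1.5 mm.
- slot_b (a point): The same for the block's +y slot.
- red_bin: Open red plastic bin, 180 (x) x 130 (y) x 100 mm high; origin at the centre of its underside; leave it.
- game_board: Wooden game board 160 x 160 x 12 mm with pegs 16 mm tall; origin at the centre of its underside; leave it.
- mug: White mug, 80 mm diameter, 92 mm high; origin at the centre of its underside; leave it.

How it is judged:
By the outcome, as a careful person would: the job done as asked, in the order asked, and still so for the second after the job is handed in, with the robot touching nothing.
It also fails if it takes over 64 s, if anything falls off the work surface, if the arm or the gripper's body presses on something with over 40 N, if the wrist force passes 120 N, or if a joint passes its speed limit or range.

## Working session

There is one attempt and no reset: what is moved stays moved. The work goes in short steps, Python scripts to look and compute and a tool call to move; the robot and the scene stay as the last step left them, time stands still between calls to the robot, and variables do not carry over. Pictures are saved under pics/ and viewed, about 8 in all and at most 12, crops included, and the job is handed in when it is done.

Besides the shell and the picture viewer there is one more tool, called after "Emit:" as name(argument=value, ...), one argument or row to a line, values as JSON. apply_moves: Moves the arm, as the interface text tells. Its arguments: {"type":"object","properties":{"commands":{"type":"array"}},"required":["commands"]}

```bash
ls; mkdir -p pics
cat > h.py <<'E'
import numpy as np, cv2
from cell import read_state,get_image,hold_point_z
from scipy.spatial.transform import Rotation as R
def K(d):
    f=d['img'].shape[0]/2/np.tan(np.radians(d['fov_y']/2)); return np.array([[f,0,d['cx']],[0,f,d['cy']],[0,0,1.]])
def ray(d,px):
    u=cv2.undistortPoints(np.array(px,float).reshape(-1,1,2),K(d),np.array(d['dist'],float)).reshape(-1,2)
    M=cv2.Rodrigues(np.array(d['rvec'],float))[0]; t=np.array(d['tvec'],float).ravel()
    return -M.T@t, np.c_[u,np.ones(len(u))]@M
def plane(d,px,z):
    c,v=ray(d,px); return c+v*((z-c[2])/v[:,2])[:,None]
def proj(d,P):
    return cv2.projectPoints(np.array(P,float).reshape(-1,1,3),np.array(d['rvec'],float),np.array(d['tvec'],float),K(d),np.array(d['dist'],float))[0].reshape(-1,2)
def tri(d1,p1,d2,p2):
    c1,v1=ray(d1,[p1]);c2,v2=ray(d2,[p2]);A=np.c_[v1[0],-v2[0]]
    s=np.linalg.lstsq(A,c2-c1,rcond=None)[0];a=c1+s[0]*v1[0];b=c2+s[1]*v2[0];return (a+b)/2,np.linalg.norm(a-b)
def save(d,n,crop=None,s=1):
    im=d['img'][:,:,::-1]
    if crop: x0,y0,x1,y1=crop; im=im[y0:y1,x0:x1]
    cv2.imwrite('pics/'+n,cv2.resize(im,None,fx=s,fy=s,interpolation=cv2.INTER_CUBIC))
E
python3 - <<'E'
from h import *
import pickle
D={n:get_image(n) for n in('scene','side','wrist')}
pickle.dump(D,open('d0.pkl','wb'))
cv2.imwrite('pics/a.png',cv2.resize(np.hstack([D['scene']['img'],D['side']['img']])[:,:,::-1],(800,300)))
save(D['scene'],'s0.png',None,1.5);save(D['side'],'s1.png',None,1.5)
for n in D: c,_=ray(D[n],[[256,192]]);print(n,c,D[n]['fov_y'],D[n]['dist'])
print(read_state(),hold_point_z)
E
```

```text
pics
scene [ 1.78331667 -0.11968836  1.08793754] 49.07757672575195 [-0.11851648  0.          0.          0.          0.        ]
side [0.24460346 0.91621386 0.88380761] 48.98793603423745 [-0.11366523  0.          0.          0.          0.        ]
wrist [ 0.21567202 -0.53932964  0.37404111] 59.13628024223649 [-0.09742339  0.          0.          0.          0.        ]
{'clock': 0.15, 'joints': array([-1.46363420e+00,  3.13870026e-01,  4.52512605e-02,  1.30363042e+00,
        6.54744553e-06,  1.43120742e+00]), 'joint_velocities': array([ 0.00033116, -0.00259776,  0.00243125, -0.00073996,  0.00075447,
       -0.00025914]), 'tau': array([ 1.80374955e-03, -4.81065702e+01,  2.98814106e+01,  1.39428742e-02,
       -1.79163426e-04,  1.00568070e-05]), 'ee_pos': array([ 0.14039993, -0.55716182,  0.20929441]), 'tool_rot': array([-7.26280204e-04,  9.92398628e-01,  1.23062729e-01,  1.50506492e-05]), 'contact_force': array([ 0.17163011, -0.33726313, -0.26830619]), 'torque': array([-0.07232024, -0.02582636,  0.00175627]), 'finger_gap': 0.08535887741096655} 0.0187
```

View pics/s0.png

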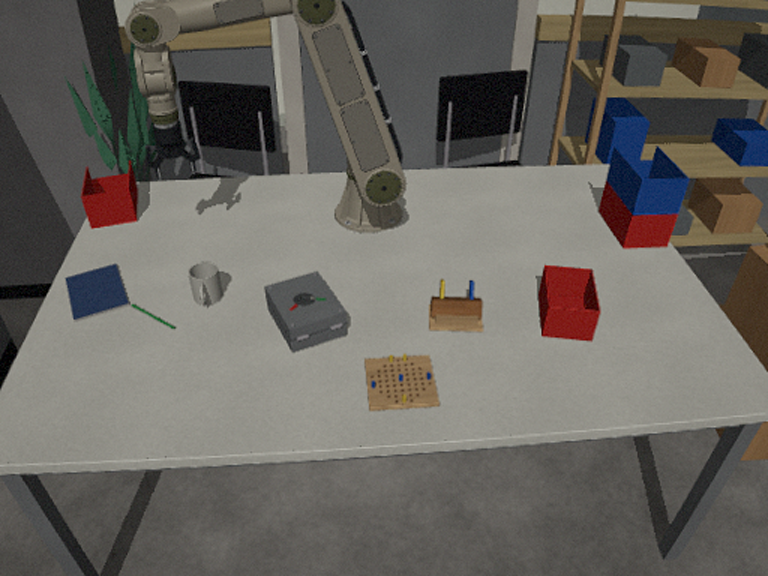

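View pics/s1.png

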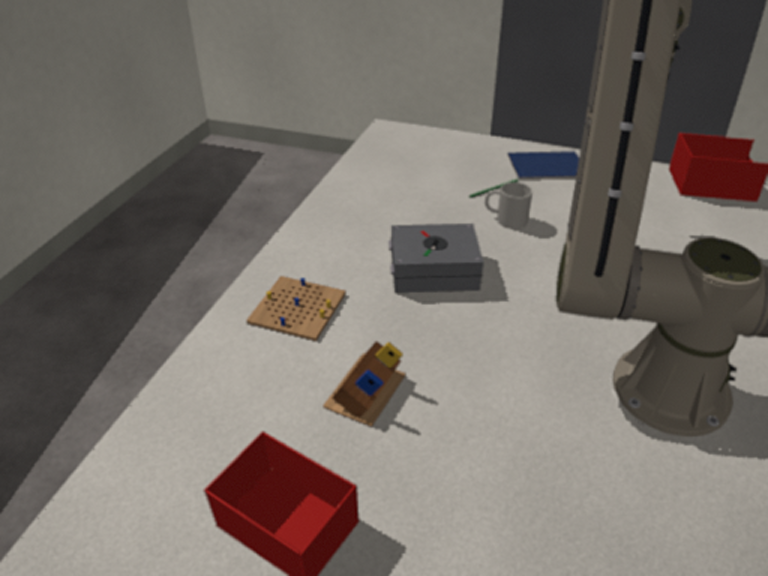

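The scene view shows the yellow key at about (442,290) and the blue at (472,290) on the block, both leaning towards the robot. The box lock is near (305,299) with red and green marks. The side view shows the same layout, with yellow at (390,354), blue at (369,382) and the lock at (434,243).

```bash
cat >> h.py <<'E'
def blob(d,col,roi,vmin=60):
    h=cv2.cvtColor(d['img'],cv2.COLOR_RGB2HSV); H,S,V=h[...,0].astype(int),h[...,1],h[...,2]
    c={'y':25,'b':110,'g':62,'r':0}[col]; dh=np.abs((H-c+90)%180-90)
    m=((dh<12)&(S>110)&(V>vmin)).astype(np.uint8); x0,y0,x1,y1=roi; k=np.zeros_like(m);k[y0:y1,x0:x1]=m[y0:y1,x0:x1]
    n,l,s,c=cv2.connectedComponentsWithStats(k); 
    if n<2: return None
    i=1+np.argmax(s[1:,4]); return c[i],s[i],l==i
E
python3 - <<'E'
from h import *
import pickle
D=pickle.load(open('d0.pkl','rb'));a,b=D['scene'],D['side']
for col,ra,rb in(('y',(285,180,303,205),(245,222,275,250)),('b',(306,180,325,205),(230,240,262,268))):
    A=blob(a,col,ra,40);B=blob(b,col,rb,40);print(col,A[:2],B[:2],tri(a,A[0],b,B[0]))
for col in 'rg':
    A=blob(a,col,(185,185,225,215),40);B=blob(b,col,(270,145,305,175),30)
    for d,X in((a,A),(b,B)): 
        if X: print(col,X[:2],plane(d,[X[0]],.08))
E
```

```text
y (array([293.6025641, 198.1025641]), array([287, 187,  14,  18,  78], dtype=int32)) (array([258.15263158, 236.63684211]), array([249, 229,  19,  17, 190], dtype=int32)) (array([0.51862047, 0.14889084, 0.05879142]), np.float64(0.00830259888613404))
b (array([313.85294118, 192.88235294]), array([313, 187,   3,  13,  34], dtype=int32)) (array([245.73684211, 254.67763158]), array([238, 247,  17,  16, 152], dtype=int32)) (array([0.51950998, 0.23155406, 0.07615796]), np.float64(0.0016559152228940966))
r (array([195.45454545, 204.27272727]), array([193, 202,   5,   5,  11], dtype=int32)) [[ 0.55639729 -0.22790729  0.08      ]]
r (array([283.        , 155.61538462]), array([281, 154,   5,   4,  13], dtype=int32)) [[ 0.55769561 -0.22571051  0.08      ]]
g (array([213.5, 199. ]), array([211, 199,   6,   1,   6], dtype=int32)) [[ 0.53026429 -0.15979728  0.08      ]]
g (array([284.75 , 167.875]), array([283, 166,   4,   4,   8], dtype=int32)) [[ 0.53205104 -0.1598233   0.08      ]]
```

```bash
cat >> h.py <<'E'
def T(p,Rm): M=np.eye(4);M[:3,:3]=Rm;M[:3,3]=p;return M
def now():
    s=read_state();q=s['tool_rot'];return T(s['ee_pos'],R.from_quat([q[1],q[2],q[3],q[0]]).as_matrix())
def screw(A,B,n):
    from scipy.linalg import logm
    L=np.real(logm(np.linalg.inv(A)@B)); w=np.degrees([L[2,1],L[0,2],L[1,0]])/n; v=L[:3,3]/n
    # per-row shift in tool frame, then turn: exact incremental transform
    from scipy.linalg import expm
    d=expm(L/n); return np.round(d[:3,3],4),np.round(w,2)
def rel(A,B):
    d=np.linalg.inv(A)@B; return np.round(d[:3,3],4),np.round(np.degrees(R.from_matrix(d[:3,:3]).as_rotvec()),2)
E
python3 - <<'E'
from h import *
import pickle
d=pickle.load(open('d0.pkl','rb'))['wrist'];A=now()
c,v=ray(d,[[d['cx'],d['cy']]]);print('cam in tool',A[:3,:3].T@(c-A[:3,3]),'axis',A[:3,:3].T@v[0], 'camx in tool',A[:3,:3].T@(cv2.Rodrigues(d['rvec'])[0][0]))
B=A.copy();B[:3,3]=[.40,-.235,.23];print(rel(A,B))
E
```

```text
cam in tool [ 0.07738215  0.00085663 -0.16473196] axis [-3.07899466e-01 -4.07424960e-04  9.51418810e-01] camx in tool [1.15960078e-03 9.99999005e-01 8.03500001e-04]
(array([ 0.3304, -0.249 , -0.0203]), array([-0.,  0., -0.]))
```

Run:
```python
from h import *
A=now()
B=A.copy();B[:3,3]=[.485,-.21,.22];print(rel(A,B)[0]/11)
```

```text
[ 0.03809091 -0.02295455 -0.00093636]
```

Emit:
apply_moves(
  commands=[
    [[0.038,-0.023,-0.001],[0,0,0],0.085],
    [[0.038,-0.023,-0.001],[0,0,0],0.085],
    [[0.038,-0.023,-0.001],[0,0,0],0.085],
    [[0.038,-0.023,-0.001],[0,0,0],0.085],
    [[0.038,-0.023,-0.001],[0,0,0],0.085],
    [[0.038,-0.023,-0.001],[0,0,0],0.085],
    [[0.038,-0.023,-0.001],[0,0,0],0.085],
    [[0.038,-0.023,-0.001],[0,0,0],0.085],
    [[0.038,-0.023,-0.001],[0,0,0],0.085],
    [[0.038,-0.023,-0.001],[0,0,0],0.085],
    [[0.038,-0.023,-0.001],[0,0,0],0.085],
    [[0,0,0],[0,0,0],0.085],
  ],
)

```text
clock: 1.35
ee_pos: [0.4867, -0.2064, 0.2207]
tool_rot: [-0.0, 0.992, 0.126, 0.001]
contact_force: [-0.1, -0.3, -0.1]
finger_gap: 0.0851
```

Run:
```python
from h import *
import pickle
print(now()[:3,3]);d=get_image('wrist');pickle.dump(d,open('lock1.pkl','wb'));save(d,'w1.png',None,1.5)
for c in 'rg':
    X=blob(d,c,(0,0,512,384),40);print(c,X[:2],plane(d,[X[0]],.08))
```

```text
[ 0.48673427 -0.20643794  0.22072859]
r (array([299.24067797,  99.77288136]), array([286,  88,  28,  24, 295], dtype=int32)) [[ 0.55714263 -0.22941126  0.08      ]]
g (array([216.1015625 , 110.34765625]), array([203, 102,  28,  18, 256], dtype=int32)) [[ 0.52970714 -0.16062301  0.08      ]]
```

View pics/w1.png

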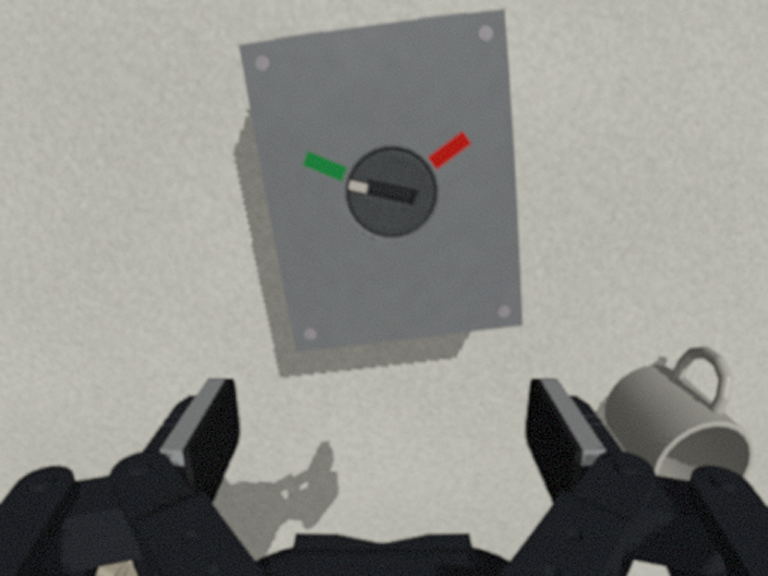

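The wrist view shows the lock disc at (392,192) in the 1.5x picture. The pointer is at (358,187), the slot runs from (369,188) to (416,198), green is at (325,166) and red is at (450,150). Next I'll refine these by mask.

```bash
cat >> h.py <<'E'
def comp(m,roi):
    x0,y0,x1,y1=roi; k=np.zeros(m.shape,np.uint8);k[y0:y1,x0:x1]=m[y0:y1,x0:x1]
    n,l,s,c=cv2.connectedComponentsWithStats(k); i=1+np.argmax(s[1:,4]); ys,xs=np.where(l==i); return np.c_[xs,ys].astype(float)
def ang(P): # major axis of planar points, deg
    Q=P[:,:2]-P[:,:2].mean(0); w,v=np.linalg.eigh(Q.T@Q); return np.degrees(np.arctan2(v[1,-1],v[0,-1])),np.sqrt(w/len(Q)*12)
E
python3 - <<'E'
from h import *
import pickle
d=pickle.load(open('lock1.pkl','rb'));g=d['img'].max(2).astype(int)
print(g[128,225:295])
roi=(225,92,298,165)
disc=comp(g<75,roi);h=cv2.convexHull(disc.astype(np.float32)).reshape(-1,2)
W=plane(d,h,.08);c,r=cv2.minEnclosingCircle(W[:,:2].astype(np.float32));print('disc',c,r)
sl=comp(g<38,roi);S=plane(d,sl,.08);print('slot',len(sl),S.mean(0),ang(S))
pt=comp(g>125,(228,118,250,132));P=plane(d,pt,.08).mean(0);print('ptr',len(pt),P)
v=P[:2]-c;print('pointer angle',np.degrees(np.arctan2(v[1],v[0])),np.linalg.norm(v))
for col in 'rg':
    X=blob(d,col,(190,80,320,170),40);ys,xs=np.where(X[2]);M=plane(d,np.c_[xs,ys],.08);m=M.mean(0)[:2]-c
    print(col,M.mean(0),np.degrees(np.arctan2(m[1],m[0])),np.linalg.norm(m),ang(M))
E
```

```text
[114 116 114 109 106  87  64  54  56  66  73  76  82  94  99 111 121 125
 125  97  61  39  35  35  38  41  41  39  34  38  36  42  42  44  42  44
  39  40  47  46  48  43  39  47  44  40  53  47  39  34  36  39  41  56
  56  69  68  68  66  64  67  70  68  61  52  61  80 100 112 115]
disc (0.5244622230529785, -0.20289696753025055) 0.027202488854527473
slot 16 [ 0.5246936  -0.21511984  0.08      ] (np.float64(170.28243416390248), array([0.00263211, 0.00759315]))
ptr 72 [ 0.52291205 -0.18270073  0.08      ]
pointer angle 94.38916829234667 0.020255641311769473
r [ 0.55712771 -0.22940191  0.08      ] -39.0560459217318 0.04206596899131215 (np.float64(141.5422752918914), array([0.00894107, 0.02493016]))
g [ 0.52970443 -0.16063192  0.08      ] 82.92961009626526 0.0425889114162049 (np.float64(81.73141534420124), array([0.0082193 , 0.02416197]))
```

Emit:
apply_moves(
  commands=[
    [[0,0,0],[0,0,-8.3],0.085],
    [[0,0,0],[0,0,-8.3],0.085],
    [[0,0,0],[0,0,-8.3],0.085],
    [[0,0,0],[0,0,-8.3],0.085],
    [[0,0,0],[0,0,-8.3],0.085],
    [[0,0,0],[0,0,-8.3],0.085],
    [[0,0,0],[0,0,-8.3],0.085],
    [[0,0,0],[0,0,-8.3],0.085],
    [[0,0,0],[0,0,-8.3],0.085],
    [[0,0,0],[0,0,-8.3],0.085],
    [[0,0,0],[0,0,-8.3],0.085],
    [[0,0,0],[0,0,-8.3],0.085],
  ],
)

```text
clock: 2.6
ee_pos: [0.4829, -0.2113, 0.2208]
tool_rot: [-0.0, 0.545, 0.839, -0.0]
contact_force: [-0.0, -0.3, -0.6]
finger_gap: 0.0844
```

Emit:
apply_moves(
  commands=[
    [[0.0445,0.0216,0],[0,0,0],0.085],
    [[0.0445,0.0216,0],[0,0,0],0.085],
    [[0.0445,0.0216,0],[0,0,0],0.085],
    [[0.0445,0.0216,0],[0,0,0],0.085],
    [[0.0445,0.0216,0],[0,0,0],0.085],
    [[0.0445,0.0216,0],[0,0,0],0.085],
    [[0.0445,0.0216,0],[0,0,0],0.085],
    [[0.0445,0.0216,0],[0,0,0],0.085],
    [[0,0,0],[0,0,-8.25],0.085],
    [[0,0,0],[0,0,-8.25],0.085],
    [[0,0,0],[0,0,-8.25],0.085],
    [[0,0,0],[0,0,-8.25],0.085],
  ],
)

```text
clock: 3.8
ee_pos: [0.4987, 0.1841, 0.2206]
tool_rot: [-0.0, 0.284, 0.959, -0.0]
contact_force: [-0.4, 0.2, 0.2]
finger_gap: 0.0849
```

Emit:
apply_moves(
  commands=[
    [[0,0,0],[0,0,-8.25],0.085],
    [[0,0,0],[0,0,-8.25],0.085],
    [[0,0,0],[0,0,-8.25],0.085],
    [[0,0,0],[0,0,-8.25],0.085],
    [[0,0,0],[0,0,0],0.085],
  ],
)

```text
clock: 4.3
ee_pos: [0.4988, 0.1839, 0.2207]
tool_rot: [-0.0, 0.003, 1.0, -0.0]
contact_force: [-0.4, -0.1, 0.1]
finger_gap: 0.0851
```

Run:
```python
from h import *
import pickle
print(read_state()['clock'],now().round(4));d=get_image('wrist');pickle.dump(d,open('block1.pkl','wb'));save(d,'w2.png',None,1.5)
for c in 'yb':
    X=blob(d,c,(0,0,512,384),40);print(c,X[:2],plane(d,[X[0]],.077))
```

```text
4.3 [[-1.000e+00  5.900e-03 -6.000e-04  4.988e-01]
 [ 5.900e-03  1.000e+00 -6.000e-04  1.839e-01]
 [ 6.000e-04 -6.000e-04 -1.000e+00  2.207e-01]
 [ 0.000e+00  0.000e+00  0.000e+00  1.000e+00]]
y (array([257.26105233, 188.50543557]), array([ 198,  144,  128,   91, 6899], dtype=int32)) [[0.51646276 0.1852372  0.077     ]]
b (array([305.93353941, 189.2488408 ]), array([296, 167,  20,  45, 647], dtype=int32)) [[0.51742906 0.23191909 0.077     ]]
```

View pics/w2.png

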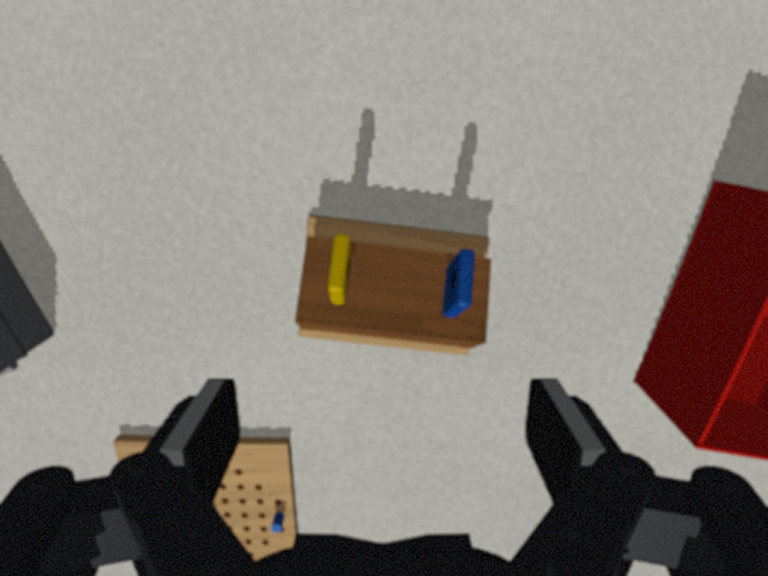

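The wrist view shows the block face spanning (300,240) to (490,345) at 1.5x. The yellow bow is at (340,270) and the blue at (459,283), so the block is yawed by about -4°. I'll get its pose from the dark-brown face corners and check that against the bows.

Run:
```python
from h import *
import pickle
d=pickle.load(open('block1.pkl','rb'));im=d['img']
hsv=cv2.cvtColor(im,cv2.COLOR_RGB2HSV);print(hsv[185,200:330:5].tolist()); print(hsv[165,[205,260,300]],hsv[222,[220,300]])
roi=(190,138,335,240)
face=((hsv[...,1]>100)&(hsv[...,2]<125)&(hsv[...,0]<25))|((hsv[...,1]>150)&(hsv[...,2]>30)&(hsv[...,0]<125)&(hsv[...,0]>20))
p=comp(cv2.morphologyEx(face.astype(np.uint8),cv2.MORPH_OPEN,np.ones((3,3))),roi)
h=cv2.convexHull(p.astype(np.float32));
for e in (3,4,6,8):
    q=cv2.approxPolyDP(h,e,True).reshape(-1,2); 
    print(e,q.tolist())
for c,lo,hi in(('y',22,35),('b',100,125)):
    k=comp((hsv[...,0]>lo)&(hsv[...,0]<hi)&(hsv[...,1]>170),roi);r=cv2.minAreaRect(k.astype(np.float32));print(c,len(k),k.mean(0),cv2.boxPoints(r).round(1).tolist())
save(d,'w2c.png',(185,135,340,245),5)
```

```text
[[20, 33, 141], [15, 160, 94], [14, 154, 96], [14, 165, 93], [25, 255, 133], [25, 255, 147], [25, 242, 95], [14, 159, 90], [14, 154, 96], [16, 195, 90], [15, 177, 91], [13, 164, 92], [14, 177, 91], [13, 154, 96], [15, 168, 94], [15, 173, 93], [15, 166, 92], [14, 162, 93], [14, 164, 92], [14, 174, 88], [107, 255, 57], [109, 225, 85], [108, 225, 111], [139, 83, 74], [15, 167, 98], [13, 124, 103]]
[[ 13 151  93]
 [ 14 161  95]
 [ 18 123 108]] [[ 18 120 161]
 [ 13 161  92]]
3 [[324.0, 159.0], [322.0, 227.0], [316.0, 230.0], [201.0, 218.0], [198.0, 214.0], [205.0, 158.0], [211.0, 145.0]]
4 [[324.0, 159.0], [322.0, 227.0], [316.0, 230.0], [198.0, 214.0], [211.0, 145.0]]
6 [[324.0, 159.0], [316.0, 230.0], [198.0, 214.0], [211.0, 145.0]]
8 [[324.0, 159.0], [316.0, 230.0], [198.0, 214.0], [211.0, 145.0]]
y 525 [225.71428571 179.11047619] [[217.10000610351562, 201.5], [222.1999969482422, 155.10000610351562], [234.3000030517578, 156.5], [229.10000610351562, 202.8000030517578]]
b 603 [305.80762852 189.1708126 ] [[295.70001220703125, 209.8000030517578], [299.1000061035156, 165.89999389648438], [315.5, 167.1999969482422], [312.1000061035156, 211.10000610351562]]
```

View pics/w2c.png

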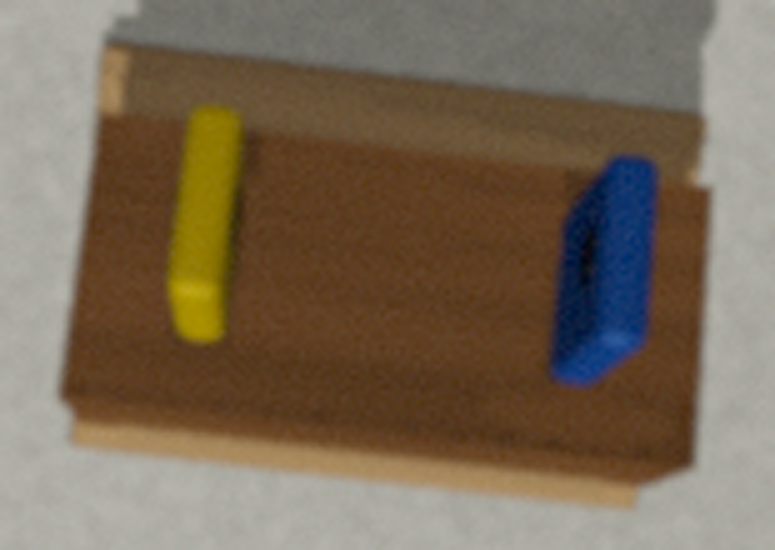

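The crop shows the face corners at (100,115), (63,398), (711,187) and (693,465) in 5x pixels. The yellow bow's top end has corners (190,110), (243,112), (221,283) and (170,280). The blue one's are about (612,158), (655,160), (640,338) and (600,345).

Run:
```python
from h import *
import pickle
d=pickle.load(open('block1.pkl','rb'))
f=lambda P:np.array(P,float)/5+[185-.4,135-.4]
tl,tr=plane(d,f([(100,115),(711,187)]),.041);bl,br=plane(d,f([(63,398),(693,465)]),.071)
C=(tl+tr+bl+br)/4;print(C)
for a,b in((tl,tr),(bl,br)): v=b-a;print(np.linalg.norm(v),np.degrees(np.arctan2(-v[0],v[1])))
for a,b in((tl,bl),(tr,br)): v=b-a;print(np.linalg.norm(v[:2]),np.degrees(np.arctan2(v[1],v[0])))
n='yb'
for P,c in zip(([(190,110),(243,112),(221,283),(170,280)],[(612,158),(655,160),(640,338),(600,345)]),n):
    P=f(P)
    # top end: near end z lower
    zt=.056+.048*.866; W=np.r_[plane(d,P[:2],zt-.009),plane(d,P[2:],zt+.009)];m=W.mean(0);v=(W[2]+W[3]-W[0]-W[1])/2
    print(c,m,np.linalg.norm(v),np.degrees(np.arctan2(v[1],v[0])))
th=np.radians(-5)
```

```text
[0.52729671 0.19176344 0.056     ]
0.1292098353906393 -7.134229531506793
0.1282151359878957 -6.860434372440376
0.05156190719016009 -6.418591258043391
0.05094641241276087 -7.530280960999138
y [0.49605058 0.15744746 0.097568  ] 0.031962576092866894 -6.5837381677824265
b [0.50634336 0.23211537 0.097568  ] 0.03396593282564718 -7.890761393402896
```

```bash
cat >> h.py <<'E'
def frame(yaw,tilt=30): # slot frame: x up slant, z out
    return R.from_euler('z',yaw,degrees=True).as_matrix()@R.from_euler('y',-tilt,degrees=True).as_matrix()
F=np.diag([-1,1,-1.]) # tool axes in key frame
SA=np.array([.521,.1543,.056]); YB=-7.2
def tool(mouth,yaw,tilt,h): Rk=frame(yaw,tilt); return T(mouth+Rk[:,2]*h,Rk@F)
E
python3 - <<'E'
from h import *
A=now();B=tool(SA,YB,30,.08);print(B.round(3));print(rel(A,B),rel(A,B)[0]/5,rel(A,B)[1]/5);print(screw(A,B,5))
E
```

```text
[[-0.859  0.125  0.496  0.481]
 [ 0.109  0.992 -0.063  0.159]
 [-0.5    0.    -0.866  0.125]
 [ 0.     0.     0.     1.   ]]
(array([ 0.0172, -0.0249,  0.0955]), array([  1.72, -29.99,   6.53])) [ 0.00344 -0.00498  0.0191 ] [ 0.344 -5.998  1.306]
(array([ 0.0072, -0.0049,  0.0182]), array([ 0.34, -6.  ,  1.31]))
```

Emit:
apply_moves(
  commands=[
    [[0.0072,-0.0049,0.0182],[0.34,-6,1.31],0.06],
    [[0.0072,-0.0049,0.0182],[0.34,-6,1.31],0.06],
    [[0.0072,-0.0049,0.0182],[0.34,-6,1.31],0.06],
    [[0.0072,-0.0049,0.0182],[0.34,-6,1.31],0.06],
    [[0.0072,-0.0049,0.0182],[0.34,-6,1.31],0.06],
    [[0,0,0],[0,0,0],0.06],
  ],
)

```text
clock: 4.95
ee_pos: [0.4679, 0.1569, 0.1139]
tool_rot: [0.25, 0.059, 0.966, -0.018]
contact_force: [-2.1, -0.0, -2.8]
finger_gap: 0.06
```

Run:
```python
from h import *
import pickle
A=now();print(A.round(3));print(rel(A,tool(SA,YB,30,.08)));d=get_image('wrist');pickle.dump(d,open('key1.pkl','wb'))
Rk=frame(YB)
for h in(0,.048): print(proj(d,[SA+Rk@[s,t,h] for s in(-.018,.018) for t in(-.005,.005)]).round(0).tolist())
save(d,'w3.png',None,1.5)
```

```text
[[-0.868  0.123  0.48   0.468]
 [ 0.105  0.992 -0.065  0.157]
 [-0.485 -0.006 -0.875  0.114]
 [ 0.     0.     0.     1.   ]]
(array([-0.0169,  0.004 , -0.0037]), array([-0.23, -1.01,  0.29]))
[[255.0, 192.0], [268.0, 192.0], [255.0, 236.0], [268.0, 236.0]]
[[255.0, 215.0], [271.0, 215.0], [255.0, 267.0], [270.0, 267.0]]
```

View pics/w3.png

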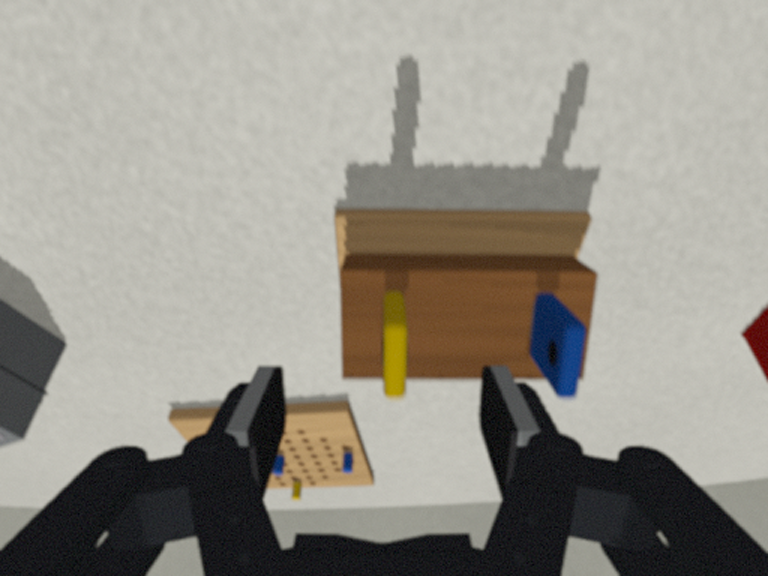

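The view shows the yellow bow's top end at x 386–406, y 318–395 (1.5x), within about 1 px across and 3 px along of the prediction. The arm stopped 17 mm short in x, so I'll correct that and then go in.

Emit:
apply_moves(
  commands=[
    [[-0.008,0.002,-0.002],[-0.1,-0.5,0.15],0.06],
    [[-0.008,0.0023,-0.0017],[-0.1,-0.5,0.15],0.06],
    [[0,0,0],[0,0,0],0.06],
  ],
)

```text
clock: 5.3
ee_pos: [0.4991, 0.1646, 0.1417]
tool_rot: [0.271, 0.062, 0.961, -0.012]
contact_force: [-0.7, 0.2, 0.3]
finger_gap: 0.0601
```

Run:
```python
from h import *
SA=SA+frame(YB)@[-.001,.0003,0]
A=now();print(rel(A,tool(SA,YB,30,.08)),rel(A,tool(SA,YB,30,.0095)),read_state()['contact_force'])
```

```text
(array([ 0.024 , -0.0073,  0.0051]), array([ 0.5 ,  1.43, -0.27])) (array([ 0.0258, -0.0079,  0.0756]), array([ 0.5 ,  1.43, -0.27])) [-0.66953271  0.20786435  0.26654349]
```

Emit:
apply_moves(
  commands=[
    [[0.012,-0.0036,0.0025],[0.25,0.7,-0.15],0.06],
    [[0.012,-0.0036,0.0025],[0.25,0.7,-0.15],0.06],
    [[0,0,0],[0,0,0],0.06],
    [[0,0,0],[0,0,0],0.06],
    [[0,0,0],[0,0,0],0.06],
  ],
)

```text
clock: 5.8
ee_pos: [0.4752, 0.1587, 0.1204]
tool_rot: [0.255, 0.059, 0.965, -0.018]
contact_force: [0.5, -0.3, -0.4]
finger_gap: 0.0598
```

```bash
cat >> h.py <<'E'
SA=SA+frame(YB)@[-.001,.0003,0]
E
python3 - <<'E'
from h import *
A=now();print(rel(A,tool(SA,YB,30,.08)),rel(A,tool(SA,YB,30,.0095)),read_state()['contact_force'])
d=get_image('wrist')
B=now();print(rel(A,B))
Rk=frame(YB)
for h in(0,.048): print(proj(d,[SA+Rk@[s,t,h] for s in(-.018,.018) for t in(-.005,.005)]).round(0).tolist())
hsv=cv2.cvtColor(d['img'],cv2.COLOR_RGB2HSV);k=comp((hsv[...,0]>22)&(hsv[...,0]<35)&(hsv[...,1]>170),(200,120,330,330));print(k.min(0),k.max(0),k.mean(0))
for y in range(int(k[:,1].min()),int(k[:,1].max())+1,6): q=k[k[:,1]==y,0];print(y,q.min(),q.max())
E
```

```text
(array([-0.0067,  0.0016, -0.0013]), array([-0.12, -0.35,  0.19])) (array([-0.0071,  0.0018,  0.0692]), array([-0.12, -0.35,  0.19])) [ 0.4745093  -0.31477703 -0.43089124]
(array([-0.0002,  0.0001, -0.0001]), array([-0.  , -0.01,  0.  ]))
[[252.0, 177.0], [265.0, 177.0], [252.0, 222.0], [265.0, 222.0]]
[[251.0, 198.0], [267.0, 198.0], [251.0, 250.0], [267.0, 251.0]]
[251. 179.] [266. 247.] [258.10747185 213.26407369]
179 255.0 262.0
185 252.0 264.0
191 252.0 264.0
197 252.0 265.0
203 251.0 266.0
209 251.0 266.0
215 251.0 266.0
221 251.0 265.0
227 251.0 265.0
233 251.0 265.0
239 252.0 264.0
245 253.0 263.0
```

Emit:
apply_moves(
  commands=[
    [[-0.0067,0.0016,-0.0013],[-0.12,-0.35,0.19],0.05],
    [[0,0,0],[0,0,0],0.05],
    [[0,0,0.0175],[0,0,0],0.05],
    [[0,0,0.0175],[0,0,0],0.05],
    [[0,0,0.0175],[0,0,0],0.05],
    [[0,0,0.018],[0,0,0],0.05],
    [[0,0,0],[0,0,0],0.05],
    [[0,0,0],[0,0,0],0.05],
    [[0,0,0],[0,0,0],0.05],
  ],
)

```text
clock: 6.75
ee_pos: [0.5156, 0.1554, 0.0646]
tool_rot: [0.259, 0.061, 0.964, -0.016]
contact_force: [0.3, -0.1, 0.5]
finger_gap: 0.0499
```

Run:
```python
from h import *
A=now();print(rel(A,tool(SA,YB,30,.0095)),read_state()['contact_force'])
d=get_image('side');save(d,'sd1.png',(190,180,330,290),5)
```

```text
(array([ 0.0005, -0.0001,  0.0007]), array([ 0.01,  0.03, -0.  ])) [ 0.28615624 -0.06950919  0.54708557]
```

View pics/sd1.png

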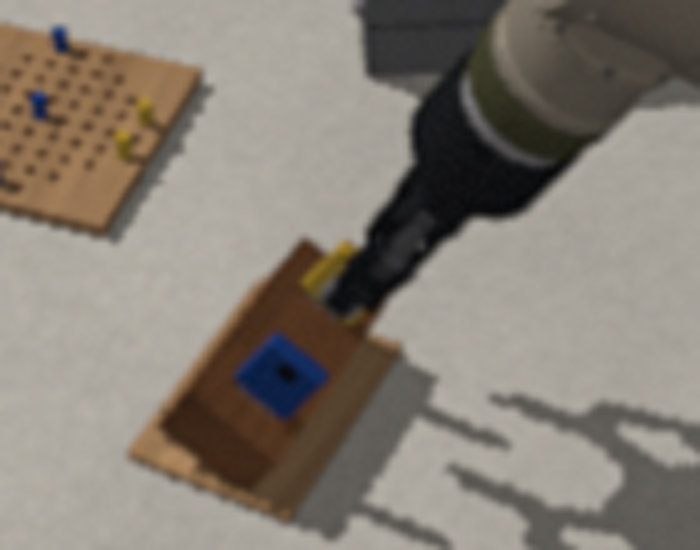

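The side crop shows the finger straddling the yellow bow, around (345,280), with the blue key clear. I'll close on the bow.

Emit:
apply_moves(
  commands=[
    [[0,0,0],[0,0,0],0.03],
    [[0,0,0],[0,0,0],0.015],
    [[0,0,0],[0,0,0],0.005],
    [[0,0,0],[0,0,0],0.005],
    [[0,0,0],[0,0,0],0.005],
    [[0,0,0],[0,0,0],0.005],
    [[0,0,0],[0,0,0],0.005],
  ],
)

```text
clock: 7.5
ee_pos: [0.5154, 0.1555, 0.0643]
tool_rot: [0.259, 0.061, 0.964, -0.016]
contact_force: [-3.5, -0.1, 5.3]
finger_gap: 0.0083
```

Run:
```python
from h import *
A=now();print(A[:3,3],rel(A,tool(SA,YB,30,.0095)),read_state()['contact_force'],read_state()['finger_gap'])
```

```text
[0.51543548 0.15546266 0.06432092] (array([ 0.0003, -0.0002,  0.0005]), array([0.02, 0.03, 0.01])) [-3.46811146 -0.05651425  5.34726475] 0.008273247341226609
```

Emit:
apply_moves(
  commands=[
    [[0,0,-0.008],[0,0,0],0.005],
    [[0,0,-0.015],[0,0,0],0.005],
    [[0,0,-0.02],[0,0,0],0.005],
    [[0,0,-0.025],[0,0,0],0.005],
    [[0,0,-0.025],[0,0,0],0.005],
    [[0,0,-0.02],[0,0,0],0.005],
    [[0,0,0],[0,0,0],0.005],
    [[0,0,0],[0,0,0],0.005],
    [[0,0,0],[0,0,0],0.005],
  ],
)

```text
clock: 8.4
ee_pos: [0.4589, 0.162, 0.1604]
tool_rot: [0.257, 0.061, 0.964, -0.017]
contact_force: [-1.0, -0.3, -0.7]
finger_gap: 0.0081
```

```bash
cat >> h.py <<'E'
G=np.array([0.5154,0.1555,0.0643])  # TCP at grasp
LC=np.array([.524,-.2029,.080])
E
python3 - <<'E'
from h import *
A=now();s=read_state();print(A[:3,3],s['contact_force'],s['finger_gap'],rel(A,tool(SA,YB,30,.1225)))
w=get_image('wrist');d=get_image('side');c=get_image('scene')
p=A[:3,3]; u,v=proj(d,[p])[0].astype(int);a,b=proj(c,[p])[0].astype(int)
t=lambda im,x,y,r:cv2.resize(im['img'][max(y-r,0):y+r,max(x-r,0):x+r,::-1],(390,390),interpolation=cv2.INTER_CUBIC)
cv2.imwrite('pics/k.png',np.hstack([t(w,258,235,75),t(d,u,v,40)]))
for z in(-.04,-.02,0,.0095): print(z,proj(w,[(A@[x,0,z,1])[:3] for x in(-.018,0,.018)]).round(0).tolist(),)
print(u,v)
E
```

```text
[0.45889203 0.16204146 0.16043762] [-1.03664544 -0.34871857 -0.72507565] 0.008115408677863294 (array([-0.001 ,  0.0004, -0.0008]), array([-0.05, -0.1 ,  0.01]))
-0.04 [[257.0, 312.0], [257.0, 277.0], [258.0, 239.0]]
-0.02 [[257.0, 286.0], [257.0, 254.0], [257.0, 220.0]]
0 [[257.0, 266.0], [257.0, 236.0], [257.0, 205.0]]
0.0095 [[257.0, 257.0], [257.0, 229.0], [257.0, 199.0]]
277 218
```

View pics/k.png

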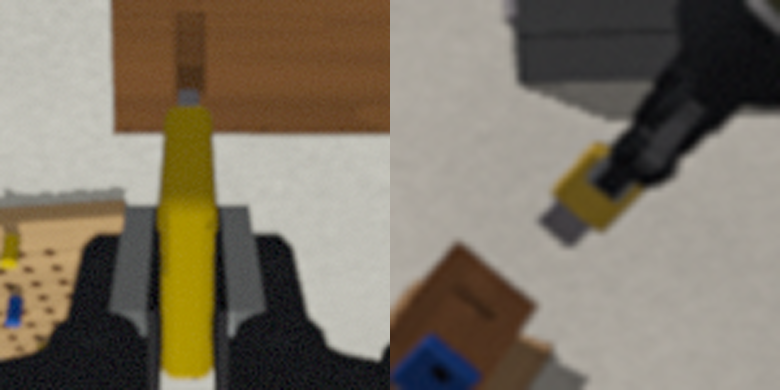

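The key is held squarely. In the left crop its upright edge sits at the predicted pixels to about 1 mm, and the side crop shows the whole blade below the bow and the empty slot at (475,300). Now I'll move it over the lock.

Run:
```python
from h import *
A=now();B=A.copy();B[:3,3]=[.524,-.2029,.17];print(rel(A,B)[0]/9)
C=tool(LC,94.3,0,.09);r=rel(B,C);print(r,r[1]/14,r[1]/15)
```

```text
[-0.01116667 -0.0393      0.00521111]
(array([-0.,  0.,  0.]), array([-26.43,  21.49, -98.94])) [-1.88785714  1.535      -7.06714286] [-1.762       1.43266667 -6.596     ]
```

Emit:
apply_moves(
  commands=[
    [[-0.0112,-0.0393,0.0052],[0,0,0],0.005],
    [[-0.0112,-0.0393,0.0052],[0,0,0],0.005],
    [[-0.0112,-0.0393,0.0052],[0,0,0],0.005],
    [[-0.0112,-0.0393,0.0052],[0,0,0],0.005],
    [[-0.0112,-0.0393,0.0052],[0,0,0],0.005],
    [[-0.0112,-0.0393,0.0052],[0,0,0],0.005],
    [[-0.0112,-0.0393,0.0052],[0,0,0],0.005],
    [[-0.0112,-0.0393,0.0052],[0,0,0],0.005],
    [[-0.0112,-0.0393,0.0052],[0,0,0],0.005],
    [[0,0,0],[0,0,0],0.005],
    [[0,0,0],[-1.89,1.54,-7.07],0.005],
    [[0,0,0],[-1.89,1.54,-7.07],0.005],
  ],
)

```text
clock: 9.75
ee_pos: [0.5237, -0.2021, 0.17]
tool_rot: [0.229, -0.068, 0.971, -0.014]
contact_force: [-0.1, 0.1, -1.0]
finger_gap: 0.0087
```

Emit:
apply_moves(
  commands=[
    [[0,0,0],[-1.89,1.54,-7.07],0.005],
    [[0,0,0],[-1.89,1.54,-7.07],0.005],
    [[0,0,0],[-1.89,1.54,-7.07],0.005],
    [[0,0,0],[-1.89,1.54,-7.07],0.005],
    [[0,0,0],[-1.89,1.54,-7.07],0.005],
    [[0,0,0],[-1.89,1.54,-7.07],0.005],
    [[0,0,0],[-1.89,1.54,-7.07],0.005],
    [[0,0,0],[-1.89,1.54,-7.07],0.005],
    [[0,0,0],[-1.89,1.54,-7.07],0.005],
    [[0,0,0],[-1.89,1.54,-7.07],0.005],
    [[0,0,0],[-1.89,1.54,-7.07],0.005],
    [[0,0,0],[-1.89,1.54,-7.07],0.005],
  ],
)

```text
clock: 10.95
ee_pos: [0.5247, -0.2021, 0.1705]
tool_rot: [0.001, 0.735, -0.678, -0.0]
contact_force: [-0.5, -0.7, -0.1]
finger_gap: 0.0084
```

Emit:
apply_moves(
  commands=[
    [[0,0,0],[0,0,0],0.005],
    [[0,0,0],[0,0,0],0.005],
    [[0,0,0],[0,0,0],0.005],
    [[0,0,0],[0,0,0],0.005],
  ],
)

```text
clock: 11.35
ee_pos: [0.5244, -0.2026, 0.1714]
tool_rot: [-0.001, 0.733, -0.68, 0.0]
contact_force: [-0.4, -0.1, -0.8]
finger_gap: 0.0084
```

Run:
```python
from h import *
A=now();print(A[:3,3],read_state()['joints'].round(2));
print(rel(A,tool(LC,94.3,0,.07)))
```

```text
[ 0.52442673 -0.20263975  0.17140885] [-0.51  0.3  -0.07  1.2   0.   -2.16]
(array([0.0002, 0.0005, 0.0214]), array([-0.08,  0.01, -0.04]))
```

Emit:
apply_moves(
  commands=[
    [[0.0007,0.0005,0.02],[0,0,0],0.005],
    [[0,0,0.02],[0,0,0],0.005],
    [[0,0,0.013],[0,0,0],0.005],
    [[0,0,0],[0,0,0],0.005],
    [[0,0,0],[0,0,0],0.005],
    [[0,0,0.004],[0,0,0],0.005],
    [[0,0,0.004],[0,0,0],0.005],
    [[0,0,0.002],[0,0,0],0.005],
    [[0,0,0],[0,0,0],0.005],
  ],
)

```text
clock: 12.25
ee_pos: [0.5243, -0.2031, 0.1082]
tool_rot: [-0.0, 0.734, -0.68, 0.0]
contact_force: [0.8, 0.1, 0.1]
finger_gap: 0.0084
```

Run:
```python
from h import *
A=now();s=read_state();print(A[:3,3],s['contact_force'],s['torque'],s['finger_gap'],rel(A,tool(LC,94.3,0,.009)))
```

```text
[ 0.52433695 -0.20309764  0.10816334] [0.80244017 0.05066348 0.11356954] [-0.01986677 -0.05634822 -0.03555125] 0.008386994421016918 (array([-0.0002,  0.0003,  0.0192]), array([-0.06,  0.02,  0.07]))
```

Emit:
apply_moves(
  commands=[
    [[0,0,0.005],[0,0,0],0.005],
    [[0,0,0.005],[0,0,0],0.005],
    [[0,0,0.005],[0,0,0],0.005],
    [[0,0,0.002],[0,0,0],0.005],
    [[0,0,0.001],[0,0,0],0.005],
    [[0,0,0.001],[0,0,0],0.005],
    [[0,0,0],[0,0,0],0.005],
    [[0,0,0],[0,0,0],0.005],
  ],
)

```text
clock: 13.05
ee_pos: [0.5246, -0.2031, 0.0911]
tool_rot: [-0.001, 0.734, -0.68, 0.001]
contact_force: [-2.8, 2.1, 10.2]
finger_gap: 0.0082
```

Run:
```python
from h import *
A=now();s=read_state();print(A[:3,3],s['contact_force'],s['torque'],s['finger_gap'],rel(A,tool(LC,94.3,0,.009)))
```

```text
[ 0.52457502 -0.20313854  0.09110348] [-2.79129317  2.10079976 10.21452404] [ 0.48380522  0.68363777 -0.03311592] 0.008188671211297726 (array([-0.0003,  0.0006,  0.0021]), array([-0.13, -0.03,  0.07]))
```

Emit:
apply_moves(
  commands=[
    [[0,0,0.001],[0,0,0],0.005],
    [[0,0,0.001],[0,0,0],0.005],
    [[0,0,0],[0,0,0],0.005],
  ],
)

```text
clock: 13.35
ee_pos: [0.5248, -0.2032, 0.091]
tool_rot: [-0.001, 0.734, -0.68, 0.002]
contact_force: [-6.2, 3.5, 21.0]
finger_gap: 0.0084
```

Run:
```python
from h import *
A=now();s=read_state();print(A[:3,3],s['contact_force'],s['torque'],s['finger_gap'])
c=get_image('scene');d=get_image('side')
t=lambda im,x,y,r:cv2.resize(im['img'][max(y-r,0):y+r,max(x-r,0):x+r,::-1],(390,390),interpolation=cv2.INTER_CUBIC)
o=[]
for im in(c,d): u,v=proj(im,[LC])[0].astype(int);o.append(t(im,u,v-8,26))
cv2.imwrite('pics/l.png',np.hstack(o))
```

```text
[ 0.5248396  -0.20324423  0.09096841] [-6.20967617  3.49185623 20.9619765 ] [ 0.87682997  1.47856478 -0.0263603 ] 0.00835685108853405
```

View pics/l.png

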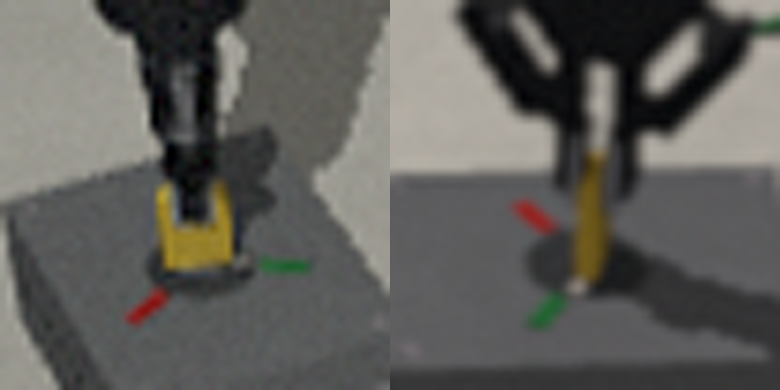

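Both views show the shoulder on the lock face, and the force rises stiffly, so the key is seated. I'll relax the press and turn clockwise (+z in tool axes).

Emit:
apply_moves(
  commands=[
    [[0,0,-0.0027],[0,0,0],0.005],
    [[0,0,0],[0,0,4],0.005],
    [[0,0,0],[0,0,8],0.005],
    [[0,0,0],[0,0,8],0.005],
    [[0,0,0],[0,0,8],0.005],
    [[0,0,0],[0,0,8],0.005],
    [[0,0,0],[0,0,8],0.005],
    [[0,0,0],[0,0,0],0.005],
  ],
)

```text
clock: 14.25
ee_pos: [0.5246, -0.2036, 0.0912]
tool_rot: [0.001, -0.424, 0.906, -0.001]
contact_force: [-2.2, 0.6, 7.4]
finger_gap: 0.0083
```

```bash
cat > tk.py <<'E'
from h import *
A=now();s=read_state();x=A[:3,0];print(s['clock'],A[:3,3],'yaw+180',np.degrees(np.arctan2(-x[1],-x[0])),s['contact_force'],s['torque'],s['finger_gap'],s['joints'][5])
E
python3 tk.py
```

```text
14.25 [ 0.52460059 -0.20359704  0.09118357] yaw+180 50.19216683977887 [-2.23782854  0.60072426  7.39353546] [ 0.11415906  0.48264276 -0.00672766] 0.008279845459142005 -1.3888816553492278
```

Emit:
apply_moves(
  commands=[
    [[0,0,0],[0,0,8.4],0.005],
    [[0,0,0],[0,0,8.4],0.005],
    [[0,0,0],[0,0,8.4],0.005],
    [[0,0,0],[0,0,8.4],0.005],
    [[0,0,0],[0,0,8.4],0.005],
    [[0,0,0],[0,0,8.4],0.005],
    [[0,0,0],[0,0,8.4],0.005],
    [[0,0,0],[0,0,8.4],0.005],
    [[0,0,0],[0,0,8.4],0.005],
    [[0,0,0],[0,0,8.4],0.005],
    [[0,0,0],[0,0,8.4],0.005],
    [[0,0,0],[0,0,0],0.005],
  ],
)

```text
clock: 15.45
ee_pos: [0.5236, -0.2008, 0.0912]
tool_rot: [-0.0, 0.359, 0.933, 0.002]
contact_force: [-4.2, 6.5, 11.5]
finger_gap: 0.0082
```

```bash
python3 tk.py
python3 - <<'E'
from h import *
import pickle
o={n:get_image(n) for n in('scene','side','wrist')};pickle.dump(o,open('t1.pkl','wb'))
for n in o: print(n,proj(o[n],[LC,LC+.024*np.array([np.cos(-.668),np.sin(-.668),0])]).round(1).tolist())
t=lambda im,x,y,r:cv2.resize(im['img'][max(y-r,0):y+r,max(x-r,0):x+r,::-1],(390,390),interpolation=cv2.INTER_CUBIC)
l=[]
for n,r in(('scene',26),('wrist',80)): u,v=proj(o[n],[LC])[0].astype(int);l.append(t(o[n],u,v,r))
cv2.imwrite('pics/l2.png',np.hstack(l))
E
```

```text
15.45 [ 0.5236157  -0.20083916  0.09115467] yaw+180 -42.13846575545213 [-4.15797428  6.51245374 11.5423068 ] [ 1.6114278   0.77191612 -0.01273865] 0.008155001698539062 0.2239407803684144
scene [[202.2, 198.5], [198.2, 201.9]]
side [[290.8, 161.2], [286.6, 157.7]]
wrist [[255.1, 229.9], [257.7, 266.8]]
```

View pics/l2.png

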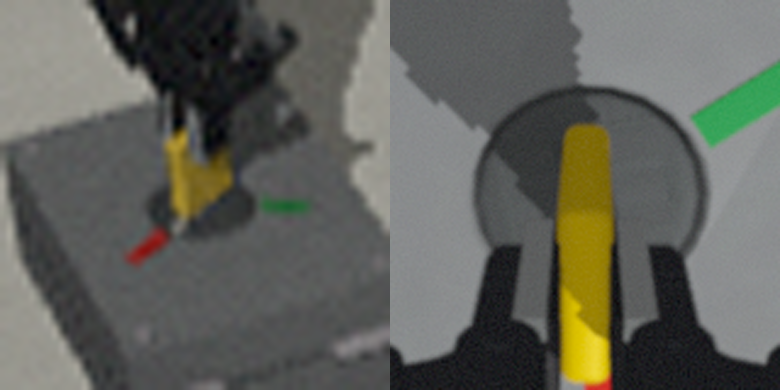

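The pointer is close to the red mark: in the scene crop the white dot is at (180,226) and the red at (150,246). The blade has about 7° of play, so I'll turn 3° more, back off to free the blade, pull out and measure from above.

Emit:
apply_moves(
  commands=[
    [[0,0,0],[0,0,1.5],0.005],
    [[0,0,0],[0,0,1.5],0.005],
    [[0,0,0],[0,0,0],0.005],
    [[0,0,0],[0,0,0],0.005],
  ],
)

```text
clock: 16.0
ee_pos: [0.5239, -0.201, 0.0912]
tool_rot: [-0.0, 0.382, 0.924, 0.002]
contact_force: [-4.4, 6.7, 11.5]
finger_gap: 0.0084
```

```bash
python3 tk.py
python3 - <<'E'
from h import *
print(rel(now(),tool(LC,-39,0,.011)))
E
```

```text
16.0 [ 0.52391662 -0.2009708   0.0911784 ] yaw+180 -44.95379347778689 [-4.39065679  6.68849031 11.50413251] [1.61068496 0.72622442 0.04562633] 0.008437897195671425 0.27306166839129
(array([-0.0014, -0.0013,  0.0002]), array([ 0.2 , -0.09, -5.95]))
```

Emit:
apply_moves(
  commands=[
    [[-0.0007,-0.0007,-0.001],[0,0,-3],0.005],
    [[-0.0007,-0.0006,-0.001],[0,0,-3],0.005],
    [[0,0,0],[0,0,0],0.005],
    [[0,0,0],[0,0,0],0.005],
  ],
)

```text
clock: 16.4
ee_pos: [0.5244, -0.2029, 0.0916]
tool_rot: [-0.0, 0.333, 0.943, 0.002]
contact_force: [0.3, 5.8, 1.1]
finger_gap: 0.0083
```

```bash
python3 tk.py
python3 - <<'E'
from h import *
print(rel(now(),tool(LC,-39,0,.011)))
E
```

```text
16.4 [ 0.5243971  -0.20291303  0.09162844] yaw+180 -38.955250874829815 [0.29993622 5.80751318 1.0885708 ] [ 1.31609127 -0.22807878  0.06084333] 0.008306847916038303 0.16546025553304872
(array([ 0.0003, -0.0002,  0.0006]), array([ 0.23, -0.11,  0.04]))
```

Emit:
apply_moves(
  commands=[
    [[0.0005,0.0006,0],[0,0,0],0.005],
    [[0,0,0],[0,0,0],0.005],
    [[0,0,-0.005],[0,0,0],0.005],
    [[0,0,-0.01],[0,0,0],0.005],
    [[0,0,0],[0,0,0],0.005],
    [[0,0,0],[0,0,0],0.005],
  ],
)

```text
clock: 17.0
ee_pos: [0.5254, -0.2041, 0.1078]
tool_rot: [0.001, 0.334, 0.943, 0.001]
contact_force: [1.7, 4.9, 2.1]
finger_gap: 0.0087
```

```bash
python3 tk.py
```

```text
17.0 [ 0.52536212 -0.20413372  0.10778681] yaw+180 -39.01259945290259 [1.70501219 4.91742343 2.08571864] [ 1.26841295 -0.60128826  0.12482436] 0.008727355608441373 0.1667864704856772
```

Emit:
apply_moves(
  commands=[
    [[0,0,-0.01],[0,0,0],0.005],
    [[0,0,-0.015],[0,0,0],0.005],
    [[0,0,-0.02],[0,0,0],0.005],
    [[-0.015,0,-0.02],[0,0,0],0.005],
    [[-0.015,0,-0.02],[0,0,0],0.005],
    [[-0.015,0,-0.02],[0,0,0],0.005],
    [[0,0,0],[0,0,0],0.005],
    [[0,0,0],[0,0,0],0.005],
    [[0,0,0],[0,0,0],0.005],
  ],
)

```text
clock: 17.9
ee_pos: [0.558, -0.2324, 0.2108]
tool_rot: [-0.001, 0.334, 0.942, 0.0]
contact_force: [0.2, 0.2, -1.3]
finger_gap: 0.0083
```

```bash
python3 tk.py
cat > ptr.py <<'E'
from h import *
import sys
d=get_image('wrist');u=proj(d,[LC])[0];print(u)
M={}
for col in 'rg':
    X=blob(d,col,(0,0,512,384),40);ys,xs=np.where(X[2]);W=plane(d,np.c_[xs,ys],.08);M[col]=W.mean(0)[:2];print(col,X[0],len(xs),M[col],ang(W))
v=M['g']-M['r'];print(np.linalg.norm(v));n=np.array([v[1],-v[0]])/np.linalg.norm(v);c=(M['g']+M['r'])/2-.02125*n
print('centre',c,'yaw',np.degrees(np.arctan2(n[1],n[0])))
g=d['img'].min(2).astype(int);s=cv2.cvtColor(d['img'],cv2.COLOR_RGB2HSV)[...,1]
yy,xx=np.mgrid[0:384,0:512];W=plane(d,np.c_[xx.ravel(),yy.ravel()],.08)[:,:2]-c
rr=np.hypot(*W.T);m=(rr<.0245)&(g.ravel()>110)&(s.ravel()<80);P=W[m]
print(m.sum(),P.mean(0),np.hypot(*P.mean(0)),'ptr',np.degrees(np.arctan2(P.mean(0)[1],P.mean(0)[0])),'red',np.degrees(np.arctan2(*(M['r']-c)[::-1])),'ptr span r',rr[m].min(),rr[m].max())
x,y=u.astype(int);save(d,sys.argv[1],(max(x-90,0),max(y-70,0),x+90,y+70),4)
E
python3 ptr.py p1.png
```

```text
17.9 [ 0.55803957 -0.23238186  0.21084238] yaw+180 -39.05511897502831 [ 0.19441049  0.21660859 -1.26924752] [-0.03966039 -0.0157985   0.03596231] 0.008316533350766474 0.15437862239757988
[258.23039212 123.04492821]
r [259.5        170.90298507] 268 [ 0.55810491 -0.22886507] (np.float64(141.29094647470282), array([0.00892122, 0.02493275]))
g [302.21352313  97.35231317] 281 [ 0.53049055 -0.16008999] (np.float64(82.19127590959812), array([0.00819249, 0.02430361]))
0.07411184286534221
centre [ 0.52457793 -0.20239536] yaw 21.876295052138044
80 [ 0.01593232 -0.01111946] 0.019428878897918896 ptr -34.91188722064157 red -38.291261770825564 ptr span r 0.01465923160828153 0.024481071050596586
```

View pics/p1.png

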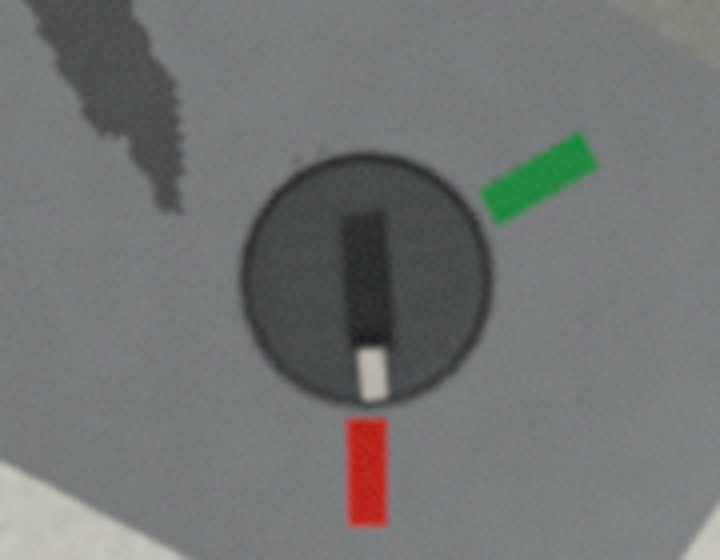

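The lock is clear to see: the pointer's end is at (373,400), the lock centre at (367,279) and the red bar at (367,420–525). The pointer is about 3.3° short, with masks giving -34.9° against -38.3°. I'll reinsert and turn it a little more.

```bash
sed -i 's/^LC=.*/LC=np.array([.5245,-.2027,.080])/' h.py
python3 - <<'E'
from h import *
A=now();print(rel(A,tool(LC,-36,0,.045)),rel(A,tool(LC,-36,0,.045))[0]/4)
E
```

```text
(array([0.0445, 0.0018, 0.0859]), array([-0.01, -0.1 , -3.04])) [0.011125 0.00045  0.021475]
```

Emit:
apply_moves(
  commands=[
    [[0.015,0.0006,0.014],[0,0,-1],0.005],
    [[0.015,0.0006,0.014],[0,0,-1],0.005],
    [[0.0145,0.0006,0.014],[0,0,-1],0.005],
    [[0,0,0.022],[0,0,0],0.005],
    [[0,0,0.022],[0,0,0],0.005],
    [[0,0,0],[0,0,0],0.005],
    [[0,0,0],[0,0,0],0.005],
    [[0,0,0],[0,0,0],0.005],
  ],
)

```text
clock: 18.75
ee_pos: [0.5259, -0.2041, 0.1272]
tool_rot: [0.001, 0.309, 0.951, 0.0]
contact_force: [0.5, 0.9, 0.3]
finger_gap: 0.0082
```

```bash
python3 tk.py
python3 - <<'E'
from h import *
A=now();print(rel(A,tool(LC,-36,0,.045)))
E
```

```text
18.75 [ 0.52591571 -0.20408819  0.12716397] yaw+180 -36.03142004320397 [0.48269637 0.8542374  0.32484323] [0.00782866 0.05176653 0.01691276] 0.00824875321146834 0.11612380466844775
(array([0.002 , 0.0003, 0.0022]), array([ 0.04,  0.12, -0.03]))
```

Emit:
apply_moves(
  commands=[
    [[0.0024,0.0003,0.002],[0,0,0],0.005],
    [[0,0,0],[0,0,0],0.005],
    [[0,0,0.006],[0,0,0],0.005],
    [[0,0,0.006],[0,0,0],0.005],
    [[0,0,0.004],[0,0,0],0.005],
    [[0,0,0],[0,0,0],0.005],
    [[0,0,0],[0,0,0],0.005],
  ],
)

```text
clock: 19.45
ee_pos: [0.5236, -0.2021, 0.1079]
tool_rot: [0.0, 0.309, 0.951, 0.0]
contact_force: [0.4, 0.0, 0.3]
finger_gap: 0.0083
```

```bash
python3 tk.py
```

```text
19.45 [ 0.5235726  -0.20210048  0.10786029] yaw+180 -36.037543274713805 [0.41908611 0.00563271 0.28332424] [ 0.01205682  0.03022105 -0.07003547] 0.00832183820245787 0.1171945033187657
```

Free inside the slot. Seat it, then turn.

Emit:
apply_moves(
  commands=[
    [[0,0,0.006],[0,0,0],0.005],
    [[0,0,0.006],[0,0,0],0.005],
    [[0,0,0.004],[0,0,0],0.005],
    [[0,0,0.0015],[0,0,0],0.005],
    [[0,0,0],[0,0,0],0.005],
    [[0,0,0],[0,0,4],0.005],
    [[0,0,0],[0,0,4],0.005],
    [[0,0,0],[0,0,2.5],0.005],
    [[0,0,0],[0,0,0],0.005],
    [[0,0,0],[0,0,0],0.005],
  ],
)

```text
clock: 20.45
ee_pos: [0.5246, -0.2015, 0.0912]
tool_rot: [0.001, 0.394, 0.919, 0.001]
contact_force: [1.5, 5.0, 5.3]
finger_gap: 0.0087
```

```bash
python3 tk.py
```

```text
20.45 [ 0.52459474 -0.20152136  0.09121464] yaw+180 -46.43230138244553 [1.50064298 4.99225716 5.30528305] [ 1.16160612 -0.41489987  0.05201982] 0.008715190403276181 0.29935311535845055
```

Emit:
apply_moves(
  commands=[
    [[0,0,0],[0,0,1.9],0.005],
    [[0,0,0],[0,0,0],0.005],
    [[0,0,0],[0,0,0],0.005],
  ],
)

```text
clock: 20.75
ee_pos: [0.5246, -0.2015, 0.0912]
tool_rot: [0.001, 0.409, 0.912, 0.001]
contact_force: [2.2, 4.7, 6.4]
finger_gap: 0.0083
```

```bash
python3 tk.py
```

```text
20.75 [ 0.52461744 -0.20152693  0.09120931] yaw+180 -48.342437611024415 [2.20887177 4.71874429 6.44067863] [ 1.15827598 -0.47925781  0.07691311] 0.008251716884972938 0.332650806773616
```

Emit:
apply_moves(
  commands=[
    [[0,0,-0.001],[0,0,-4],0.005],
    [[0,0,-0.001],[0,0,-4],0.005],
    [[0,0,0],[0,0,0],0.005],
    [[0,0,0],[0,0,0],0.005],
  ],
)

```text
clock: 21.15
ee_pos: [0.5235, -0.2021, 0.0921]
tool_rot: [0.0, 0.346, 0.938, 0.0]
contact_force: [1.5, 1.0, -0.8]
finger_gap: 0.0083
```

```bash
python3 tk.py
```

```text
21.15 [ 0.52346468 -0.2020956   0.09214824] yaw+180 -40.50178676816015 [ 1.49000339  1.04288252 -0.82084693] [ 0.40246096 -0.22271816 -0.01969792] 0.008288512656264919 0.19510262041838633
```

Emit:
apply_moves(
  commands=[
    [[0,0,-0.008],[0,0,0],0.005],
    [[0,0,-0.012],[0,0,0],0.005],
    [[0,0,-0.015],[0,0,0],0.005],
    [[0,0,-0.02],[0,0,0],0.005],
    [[-0.015,0,-0.02],[0,0,0],0.005],
    [[-0.015,0,-0.02],[0,0,0],0.005],
    [[-0.015,0,-0.02],[0,0,0],0.005],
    [[0,0,0],[0,0,0],0.005],
    [[0,0,0],[0,0,0],0.005],
    [[0,0,0],[0,0,0],0.005],
  ],
)

```text
clock: 22.15
ee_pos: [0.5567, -0.2308, 0.2069]
tool_rot: [-0.001, 0.346, 0.938, 0.0]
contact_force: [-0.0, -0.6, -0.8]
finger_gap: 0.0086
```

```bash
python3 tk.py; python3 ptr.py p2.png
```

```text
22.15 [ 0.55674289 -0.23080669  0.20685965] yaw+180 -40.441179738481 [-0.02321406 -0.60182625 -0.82871781] [0.05968718 0.00625745 0.03156658] 0.008588037532527194 0.17953722163507033
[257.11232173 126.10464291]
r [258.9379562  173.92335766] 274 [ 0.55794507 -0.22888615] (np.float64(142.87341787620295), array([0.00901925, 0.02477827]))
g [300.40559441  98.74125874] 286 [ 0.5304767  -0.16010491] (np.float64(82.02365043036508), array([0.0082217 , 0.02411849]))
0.0740632846770146
centre [ 0.52447639 -0.20237666] yaw 21.769708991774607
75 [ 0.01512139 -0.01209605] 0.019364161073125226 ptr -38.65735188360284 red -38.38163959188655 ptr span r 0.014837434574464806 0.023880595438497444
```

The pointer reads -38.7° against the red mark's -38.4°, so it's aligned. Back to the block.

Run:
```python
from h import *
A=now();C=tool(SA,YB,30,.12);B=C.copy();B[:3,3]=A[:3,3];r=rel(A,B);print(r,r[1]/6);print(rel(B,C)[0],rel(B,C)[0]/10)
```

```text
(array([-0.,  0.,  0.]), array([ -8.67, -29.23, -32.47])) [-1.445      -4.87166667 -5.41166667]
[ 0.1488  0.3777 -0.0313] [ 0.01488  0.03777 -0.00313]
```

Emit:
apply_moves(
  commands=[
    [[0,0,0],[-1.445,-4.872,-5.412],0.005],
    [[0,0,0],[-1.445,-4.872,-5.412],0.005],
    [[0,0,0],[-1.445,-4.872,-5.412],0.005],
    [[0,0,0],[-1.445,-4.872,-5.412],0.005],
    [[0,0,0],[-1.445,-4.872,-5.412],0.005],
    [[0,0,0],[-1.445,-4.872,-5.412],0.005],
    [[0,0,0],[0,0,0],0.005],
    [[0,0,0],[0,0,0],0.005],
    [[0.015,0.0378,-0.003],[0,0,0],0.005],
    [[0.015,0.0378,-0.003],[0,0,0],0.005],
    [[0.015,0.0378,-0.003],[0,0,0],0.005],
    [[0.015,0.0378,-0.003],[0,0,0],0.005],
  ],
)

```text
clock: 23.4
ee_pos: [0.5203, -0.0733, 0.1889]
tool_rot: [0.26, 0.062, 0.964, -0.017]
contact_force: [1.1, 0.3, -0.9]
finger_gap: 0.0086
```

Emit:
apply_moves(
  commands=[
    [[0.015,0.0378,-0.003],[0,0,0],0.005],
    [[0.015,0.0378,-0.003],[0,0,0],0.005],
    [[0.015,0.0378,-0.003],[0,0,0],0.005],
    [[0.015,0.0378,-0.003],[0,0,0],0.005],
    [[0.015,0.0378,-0.003],[0,0,0],0.005],
    [[0.015,0.0378,-0.003],[0,0,0],0.005],
    [[0,0,0],[0,0,0],0.005],
    [[0,0,0],[0,0,0],0.005],
    [[0,0,0],[0,0,0],0.005],
    [[0,0,0],[0,0,0],0.005],
  ],
)

```text
clock: 24.4
ee_pos: [0.4625, 0.1606, 0.1585]
tool_rot: [0.26, 0.062, 0.964, -0.017]
contact_force: [0.1, 0.9, -0.8]
finger_gap: 0.008
```

```bash
python3 tk.py
python3 - <<'E'
from h import *
import pickle
A=now();print(rel(A,tool(SA,YB,30,.12)))
d=get_image('wrist');pickle.dump(d,open('pre2.pkl','wb'))
Rk=frame(YB)
print('slot pred',proj(d,[SA+Rk@[s,0,0] for s in(-.01375,0,.01375)]).round(1).tolist())
g=d['img'].max(2).astype(int)
# slot columns: dark pixels in rows above the key
u0=int(proj(d,[SA])[0][0]);v0=int(proj(d,[SA+Rk@[-.01375,0,0]])[0][1])
for y in range(v0-8,v0+44,4): print(y,g[y,u0-9:u0+10].tolist())
hsv=cv2.cvtColor(d['img'],cv2.COLOR_RGB2HSV);k=comp((hsv[...,0]>22)&(hsv[...,0]<35)&(hsv[...,1]>170),(200,150,330,330))
for y in range(int(k[:,1].min()),int(k[:,1].max())+1,12): q=k[k[:,1]==y,0];print('key',y,q.min(),q.max())
print(k.min(0),k.max(0))
E
```

```text
24.4 [0.46252422 0.16056341 0.15853468] yaw+180 -7.343425262684643 [ 0.12551623  0.93494026 -0.84867901] [0.04667628 0.49626858 0.01768922] 0.007954720075600616 0.38651246612402174
(array([ 0.0013,  0.0014, -0.0018]), array([-0.12,  0.16, -0.12]))
slot pred [[257.7, 159.6], [257.7, 175.1], [257.7, 190.2]]
151 [116, 112, 115, 119, 118, 114, 113, 114, 117, 118, 116, 115, 115, 119, 113, 117, 114, 118, 115]
155 [114, 111, 114, 114, 115, 108, 113, 112, 115, 114, 116, 111, 115, 113, 114, 114, 114, 116, 117]
159 [111, 114, 112, 110, 111, 112, 112, 110, 111, 111, 111, 115, 111, 112, 113, 113, 116, 113, 113]
163 [110, 109, 103, 100, 99, 95, 96, 94, 92, 95, 98, 95, 94, 88, 85, 103, 111, 115, 110]
167 [113, 111, 108, 106, 99, 92, 92, 91, 93, 92, 94, 89, 90, 91, 87, 99, 110, 116, 111]
171 [110, 109, 105, 96, 93, 89, 89, 88, 91, 90, 88, 90, 92, 84, 85, 97, 111, 112, 113]
175 [117, 112, 108, 101, 94, 90, 94, 89, 88, 90, 93, 93, 89, 89, 85, 100, 109, 118, 116]
179 [118, 111, 105, 100, 91, 87, 92, 88, 88, 94, 88, 86, 90, 88, 84, 98, 111, 112, 116]
183 [118, 117, 111, 100, 84, 79, 81, 81, 85, 84, 79, 82, 79, 76, 87, 102, 112, 118, 119]
187 [120, 119, 111, 103, 91, 79, 74, 72, 72, 74, 73, 69, 70, 73, 88, 101, 113, 118, 119]
191 [121, 117, 113, 103, 90, 78, 77, 78, 75, 74, 73, 75, 77, 78, 85, 105, 116, 116, 117]
195 [112, 111, 111, 99, 93, 83, 80, 84, 83, 81, 88, 94, 102, 103, 102, 104, 109, 109, 110]
199 [110, 110, 107, 94, 86, 82, 86, 83, 80, 84, 85, 88, 98, 109, 106, 105, 105, 107, 107]
key 201 251.0 259.0
key 213 247.0 263.0
key 225 246.0 263.0
key 237 245.0 264.0
key 249 243.0 265.0
key 261 244.0 265.0
key 273 244.0 265.0
key 285 245.0 264.0
key 297 245.0 264.0
[243. 201.] [266. 304.]
```

Emit:
apply_moves(
  commands=[
    [[0.001,0.0016,0.015],[-0.12,0.16,-0.12],0.005],
    [[0,0,0.02],[0,0,0],0.005],
    [[0,0,0.02],[0,0,0],0.005],
    [[0,0,0.016],[0,0,0],0.005],
    [[0,0,0],[0,0,0],0.005],
    [[0,0,0],[0,0,0],0.005],
    [[0,0,0],[0,0,0],0.005],
    [[0,0,0],[0,0,0],0.005],
  ],
)

```text
clock: 25.25
ee_pos: [0.4967, 0.159, 0.0972]
tool_rot: [0.259, 0.06, 0.964, -0.016]
contact_force: [0.9, -0.3, -0.4]
finger_gap: 0.0084
```

```bash
python3 tk.py
python3 - <<'E'
from h import *
A=now();print(rel(A,tool(SA,YB,30,.045)))
E
```

```text
25.25 [0.49668976 0.15904015 0.09723344] yaw+180 -7.081828634597277 [ 0.85648506 -0.31319492 -0.41676116] [0.07803119 0.48761693 0.02308255] 0.00837571328305764 0.3505820371641626
(array([ 0.0002, -0.0014,  0.0031]), array([0.11, 0.07, 0.1 ]))
```

Emit:
apply_moves(
  commands=[
    [[0,-0.0012,0.002],[0.1,0.07,0.1],0.005],
    [[0,0,0],[0,0,0],0.005],
    [[0,0,0],[0,0,0],0.005],
    [[0,0,0.005],[0,0,0],0.005],
    [[0,0,0.005],[0,0,0],0.005],
    [[0,0,0.005],[0,0,0],0.005],
    [[0,0,0],[0,0,0],0.005],
    [[0,0,0],[0,0,0],0.005],
  ],
)

```text
clock: 26.05
ee_pos: [0.5052, 0.1567, 0.0815]
tool_rot: [0.258, 0.061, 0.964, -0.016]
contact_force: [2.2, -0.1, -0.3]
finger_gap: 0.0085
```

```bash
python3 tk.py
python3 - <<'E'
from h import *
A=now();print(rel(A,tool(SA,YB,30,.0095)))
E
```

```text
26.05 [0.50517408 0.15674624 0.0815175 ] yaw+180 -7.178914897171696 [ 2.24700751 -0.0869338  -0.30613466] [ 0.00045755 -0.15139429  0.00483087] 0.008504938965667504 0.34300397651320985
(array([-0.0001, -0.0001,  0.0206]), array([-0.03, -0.04,  0.02]))
```

Emit:
apply_moves(
  commands=[
    [[0,0,0.005],[0,0,0],0.005],
    [[0,0,0.005],[0,0,0],0.005],
    [[0,0,0.004],[0,0,0],0.005],
    [[0,0,0.003],[0,0,0],0.005],
    [[0,0,0.0025],[0,0,0],0.005],
    [[0,0,0],[0,0,0],0.005],
    [[0,0,0],[0,0,0],0.005],
    [[0,0,0],[0,0,0],0.005],
  ],
)

```text
clock: 26.85
ee_pos: [0.5147, 0.1556, 0.0648]
tool_rot: [0.258, 0.06, 0.964, -0.016]
contact_force: [4.0, -0.7, -0.6]
finger_gap: 0.0085
```

```bash
python3 tk.py
python3 - <<'E'
from h import *
A=now();print(rel(A,tool(SA,YB,30,.0095)))
E
```

```text
26.85 [0.5146805  0.15556773 0.06478717] yaw+180 -7.173021153087041 [ 4.0404109  -0.66620212 -0.57611785] [-0.06350766 -0.61326365 -0.0026974 ] 0.008471481847315852 0.3344092982452847
(array([-0.0002, -0.0002,  0.0013]), array([-0.02, -0.04,  0.02]))
```

Emit:
apply_moves(
  commands=[
    [[0,0,0.001],[0,0,0],0.005],
    [[0,0,0.001],[0,0,0],0.005],
    [[0,0,0],[0,0,0],0.005],
    [[0,0,0],[0,0,0],0.005],
  ],
)

```text
clock: 27.25
ee_pos: [0.5154, 0.1557, 0.0642]
tool_rot: [0.259, 0.06, 0.964, -0.016]
contact_force: [-6.5, -0.5, 15.8]
finger_gap: 0.0087
```

```bash
python3 tk.py
python3 - <<'E'
from h import *
A=now();print(rel(A,tool(SA,YB,30,.0095)))
E
```

```text
27.25 [0.51538945 0.15566855 0.06416087] yaw+180 -7.141985204070444 [-6.46627916 -0.51002764 15.77724493] [-0.29123842 -0.03221383 -0.20669559] 0.00872366394815773 0.33353748623956087
(array([ 0.0001, -0.0004,  0.0004]), array([0.  , 0.02, 0.05]))
```

It's seated: 17 N of axial resistance at exactly the TCP position where I first grasped it. Release and retreat.

Emit:
apply_moves(
  commands=[
    [[0,0,-0.001],[0,0,0],0.02],
    [[0,0,0],[0,0,0],0.035],
    [[0,0,0],[0,0,0],0.045],
    [[0,0,0],[0,0,0],0.045],
    [[0,0,-0.015],[0,0,0],0.045],
    [[0,0,-0.025],[0,0,0],0.045],
    [[0,0,-0.03],[0,0,0],0.045],
    [[0,0,-0.03],[0,0,0],0.045],
    [[0,0,-0.03],[0,0,0],0.045],
    [[0,0,0],[0,0,0],0.045],
    [[0,0,0],[0,0,0],0.045],
    [[0,0,0],[0,0,0],0.045],
  ],
)

```text
clock: 28.45
ee_pos: [0.4498, 0.1634, 0.1748]
tool_rot: [0.257, 0.06, 0.964, -0.017]
contact_force: [-0.2, 0.2, -0.8]
finger_gap: 0.045
```

```bash
python3 tk.py
python3 - <<'E'
from h import *
w=get_image('wrist');d=get_image('side');c=get_image('scene')
t=lambda im,x,y,r:cv2.resize(im['img'][max(y-r,0):y+r,max(x-r,0):x+r,::-1],(260,260),interpolation=cv2.INTER_CUBIC)
o=[]
for im,p,r in((w,SA+[0,.03,0],75),(d,SA+[0,.03,0],30),(c,LC,26)): u,v=proj(im,[p])[0].astype(int);o.append(t(im,u,v,r))
cv2.imwrite('pics/f.png',np.hstack(o))
Rk=frame(YB)
hsv=cv2.cvtColor(w['img'],cv2.COLOR_RGB2HSV)
print('pred top',proj(w,[SA+Rk@[s,0,.048] for s in(-.018,.018)]).round(0).tolist())
k=comp((hsv[...,0]>22)&(hsv[...,0]<35)&(hsv[...,1]>170),(200,100,330,330));print('y',k.min(0),k.max(0))
E
```

```text
28.45 [0.44982226 0.16340631 0.17483236] yaw+180 -7.1346502196944135 [-0.22711336  0.1818798  -0.79906739] [0.04161961 0.5165103  0.01083666] 0.04501923970339034 0.3996763208858687
pred top [[256.0, 167.0], [256.0, 210.0]]
y [250. 156.] [261. 207.]
```

View pics/f.png

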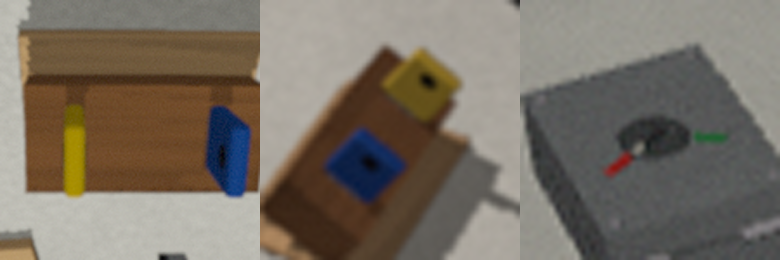

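The left and middle panels show the yellow key fully home at the same depth as the blue one. The right panel shows the white pointer in line with the red bar. One numeric check against the start pictures, then I hand in.

Run:
```python
from h import *
import pickle
from cell import finish_job
D=pickle.load(open('d0.pkl','rb'))
ok=True
for n,r in(('side',{'y':(245,222,275,250),'b':(230,240,262,268)}),('scene',{'b':(306,180,325,205)})):
    d=get_image(n)
    for c in r:
        a,b=blob(D[n],c,r[c],40)[0],blob(d,c,r[c],40)[0];print(n,c,a.round(1),b.round(1));ok&=np.hypot(*(a-b))<1.2
print(ok)
if ok: print(finish_job())
```

```text
side y [258.2 236.6] [258.2 236.6]
side b [245.7 254.7] [245.6 254.6]
scene b [313.9 192.9] [313.9 192.9]
True
the job is handed in; nothing more can be done
None
```

The job is done and handed in at about 28.6 s on the robot's clock. I pushed the yellow key fully into the lock and turned it clockwise to the red mark. I then pulled it out and slid it home into the empty slot of the key block.

- **Lock:** the first turn stopped about 3.3° short, seen once the key was out. I put the key back in, turned it further, and measured again from above. The pointer was at -38.7° and the red mark at -38.4°. Nothing touched the lock after that.
- **Yellow key:** it met about 17 N of resistance at the same gripper position where I first picked it up. The last side picture shows it at exactly its starting pixels.
- **Blue key:** it is unmoved, to 0.1 pixel.
- **Bin, board and mug:** I did not measure these at the end, but the arm's path stayed clear of them.
- **Disagreement:** before the final insertion, the camera placed the slot 1–2 mm from where the gripper positions put it. I went by the gripper position and the key went in freely.

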